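# Square the tray of small cakes up against the upstand and the finished tray

## Robot

A 6-joint arm with a two-finger parallel gripper is mounted at the origin on the work surface. World frame = base frame: x ahead of the robot, y to its left, z up, the work surface at z = 0. Lengths are in m, angles in rad, forces in N, time in s.
With the tool pointing down it reaches from about 0.35 to 0.975 m from the base axis. Payload 7.1 kg.
Tool frame: the origin (TCP) lies at the very end of the fingers, on their centre line; the grasp point (between the pads) lies 19 mm behind it (hold_point_z is the distance from the TCP to the grasp point, in m); z points along the fingers, y is the line along which they close (so a half turn about z gives the same grasp; the last joint's range is limited). The gripper opens to 88 mm and grips with 3 to 60 N. Pads are 20 mm wide; open, the fingers measure 115 mm over their backs; the gripper's body (75 mm by 178 mm) begins 61 mm behind the grasp point.
Start: joints at [-1.122, 0.423, 1.63, -0, 1.089, -0.019], TCP at [0.282, -0.558, 0.223] pointing down, gripper open.
Joint ranges: [-3, 3], [-0.9, 2.11], [0.09, 2.58], [-1.31, 4.45], [0.11, 2.69], [-2.54, 2.54]. Speed limits (rad/s): [2.39, 2.39, 3.01, 3.14, 3.14, 3.14].

## Interface

Orientations are given as a unit quaternion [w, x, y, z].
In Python, from plant import read_state, grab_frame, hand_in, hold_point_z gives the robot as it stands. The module is installed in compiled form; this text tells all that it offers.
- The arm moves only by the tool servo_tool, never from a script. Its argument "plan" is a list of rows, each a list of 3 entries, a list of its own where there are three numbers: the closure, from 0 (fully open) to 1 (shut), then the shift along the tool's x, y, z in m, then the turn about the tool's z in degrees. A call has exactly 8 rows; each row is the pose to reach, as a shift and turn from the pose commanded when the call began, along the tool's axes at that moment; what a row does not reach only later rows make up. A row lasts 1/12 s, in which the tool goes at most 41.7 mm and 7.16 degrees, less where a joint would pass 70% of its speed; a pose out of reach is approached as far as the arm can. A call with a gripper value outside its range is refused whole. The fingers move at their own pace and stop on an object; "squeeze" is the grip in N (left out, the last holds). Time passes only in rows, so rows that repeat a pose let the fingers close, or fill a call up. It gives the time, the measured TCP pose, the force, the opening and the grip force at its end, in the units of the state.
- read_state(): the state, without advancing time (a new reading comes with each control period).
- grab_frame(name): name is "side" or "top" or "wrist"; returns a dict with "pixels" (420x560x3 uint8, red, green, blue), "z_map" (420x560 float32, m along the optical axis (not along the pixel's ray), 0 where there is no reading), "fx", "fy", "cx", "cy" (pixels), "T" (4x4, takes a point from camera to world coordinates). Camera axes: x right, y down, z forward; pixel columns grow to the right and rows downward; lengths in m; the calibration is good to about 2 mm. A picture is of the moment at which its call begins.
- hand_in(): hands the job in; it is judged then, once.
The state is a dict: "t": time; "joints": joint angles; "qvel": joint speeds; "joint_efforts": joint torques, N m; "ee_pos": TCP position; "tcp_rot": TCP orientation; "force": force on the tool from outside, world axes, zero at the start; "ft_torque": the same for the moment, N m; "gripper_width": finger opening in m; "gripper_force": force on a finger pad.
Only numpy, scipy, OpenCV 4.12 (cv2) and the standard library are available. Lean on these libraries where they do the work, as an engineer would, in place of code of your own. Each camera call takes 0.05 s, during which the arm holds its last target. There are 200 camera calls.

## Task

Make room on the bench: the tray of four small cakes has been put down askew. Push it by its rim with the fingertips, without lifting it, until its long far rim lies flush against the stone upstand and its short side is right up against the finished tray that holds the large cake. Keep off the cakes, do not shift the small ones about on their tray, and leave the finished tray and everything else on the bench where it stands.

Things in the scene. Friction and masses are not known exactly. Their poses are not given: they have to be found in the camera images.
- tray: the tray to be moved: perforated aluminium, 240 x 330 mm outside, upright rim all round 25 mm high, 3 mm floor; about 0.75 kg with its four cakes, slides under 2 to 5 N. Origin: centre of its underside; x along the short side (outside of the far rim at x = 120 mm, near rim at -120), y along the long side (outsides of the end rims at y = +/-165 mm), z up
- full_tray: the finished tray, the same kind of tray of the same size and axes, holding one large dove cake; it stands with its far rim against the upstand, to the left or to the right of the tray to be moved (it changes). It is loose, about 1.25 kg with its cake, and gives way above some 6 N. Origin at the centre of its underside
- upstand: the granite upstand: fixed stone strip along the back of the bench, 30 mm thick, 60 mm high, 1500 mm long. Origin at the centre of its underside; y along its length; its face towards the robot is the plane x = -15 mm of its own frame
- big_cake: large dove-shaped cake in a brown paper mould on the finished tray, 244 x 185 mm, 64 mm high, long side along the tray's long side; origin at the centre of its underside
- scale: white bench scale with a steel pan, fixed, 240 x 200 mm, 61 mm high, on the other side of the tray from the finished tray; origin at the centre of its underside
- mini1: small dove-shaped cake in a brown paper mould, 116 x 88 mm, up to 53 mm high, loose on the tray at its near left place, long side roughly along the tray's long side, at least 8 mm from the rim; its place is 53 mm along x and 75 mm along y from the tray's centre; origin at the centre of its underside (its own y axis is its long axis)
- mini2: small dove-shaped cake in a brown paper mould, 116 x 88 mm, up to 53 mm high, loose on the tray at its far left place, long side roughly along the tray's long side, at least 8 mm from the rim; its place is 53 mm along x and 75 mm along y from the tray's centre; origin at the centre of its underside (its own y axis is its long axis)
- mini3: small dove-shaped cake in a brown paper mould, 116 x 88 mm, up to 53 mm high, loose on the tray at its near right place, long side roughly along the tray's long side, at least 8 mm from the rim; its place is 53 mm along x and 75 mm along y from the tray's centre; origin at the centre of its underside (its own y axis is its long axis)
- mini4: small dove-shaped cake in a brown paper mould, 116 x 88 mm, up to 53 mm high, loose on the tray at its far right place, long side roughly along the tray's long side, at least 8 mm from the rim; its place is 53 mm along x and 75 mm along y from the tray's centre; origin at the centre of its underside (its own y axis is its long axis)
- pail: white lidded plastic pail, 130 mm across, 120 mm high; stands to one side near the robot; origin at the centre of its underside
- bowl: steel bowl, 150 mm across, 65 mm high; stands to one side near the robot; origin at the centre of its underside
- sugar_jar: white jar with a red lid, 68 mm across, 95 mm high, standing on the pan of the scale; origin at the centre of its underside
- spatula: spatula 240 mm long lying flat; origin under its middle, its x axis along it
- scraper: dough scraper lying flat, steel blade 120 x 85 mm with a blue round grip 22 mm thick; origin under the middle of the blade, grip towards its +x

How it is judged:
By the outcome, as a careful person would: the job done as asked, in the order asked, and still so for the second after the job is handed in, with the robot touching nothing.
It also fails if it takes over 64 s, if anything falls off the work surface, if the arm or the gripper's body presses on something with over 40 N, if the wrist force passes 120 N, or if a joint passes its speed limit or range.

## Working session

There is one attempt and no reset: what is moved stays moved. The work goes in short steps, Python scripts to look and compute and a tool call to move; the robot and the scene stay as the last step left them, time stands still between calls to the robot, and variables do not carry over. Pictures are saved under pics/ and viewed, at most 10 in all, crops included, and the job is handed in when it is done.

Besides the shell and the picture viewer there is one more tool, called by a JSON object that holds its "op" and its "data". servo_tool: Moves the arm, as the interface text tells. Its arguments: {"type":"object","properties":{"plan":{"type":"array"},"squeeze":{"type":"number"}},"required":["plan"]}

```bash
mkdir -p pics; cat > h.py <<'E'
import numpy as np, cv2
from plant import *
def cloud(f):
    z=f["z_map"]; v,u=np.indices(z.shape)
    p=np.stack([(u-f["cx"])/f["fx"]*z,(v-f["cy"])/f["fy"]*z,z],-1)
    w=p@f["T"][:3,:3].T+f["T"][:3,3]
    w[z<=0]=np.nan
    return w
def save(f,n): cv2.imwrite("pics/"+n,f["pixels"][:,:,::-1])
E
python3 - <<'E'
from h import *
s=read_state(); print({k:np.round(v,3) for k,v in s.items()})
f=grab_frame("top");save(f,"top1.png");np.savez("top1.npz",**f)
g=grab_frame("side");save(g,"side1.png")
print(f["T"],f["fx"])
E
```

```text
{'t': np.float64(0.0), 'joints': array([-1.122,  0.424,  1.631, -0.   ,  1.089, -0.019]), 'qvel': array([-0.   ,  0.001, -0.001,  0.001, -0.   , -0.   ]), 'joint_efforts': array([ 1.0000e-03, -5.4462e+01, -2.7367e+01,  6.4000e-02,  2.3000e-02,
       -0.0000e+00]), 'ee_pos': array([ 0.282, -0.557,  0.222]), 'tcp_rot': array([-0.001,  0.973,  0.232, -0.   ]), 'force': array([0.022, 0.346, 0.346]), 'ft_torque': array([-0.001, -0.043, -0.062]), 'gripper_force': np.float64(0.0), 'gripper_width': np.float64(0.088)}
[[-0.00304598 -0.99565314  0.09308891  0.42411922]
 [-0.99989864  0.00432712  0.01356383  0.00753718]
 [-0.01390768 -0.09303816 -0.99556541  1.51939596]
 [ 0.          0.          0.          1.        ]] 508.6424084925749
```

View pics/top1.png

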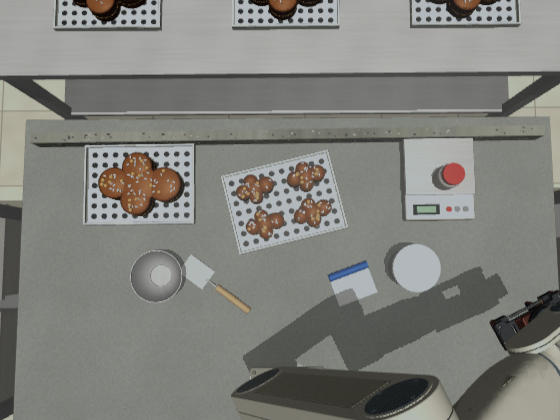

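View pics/side1.png

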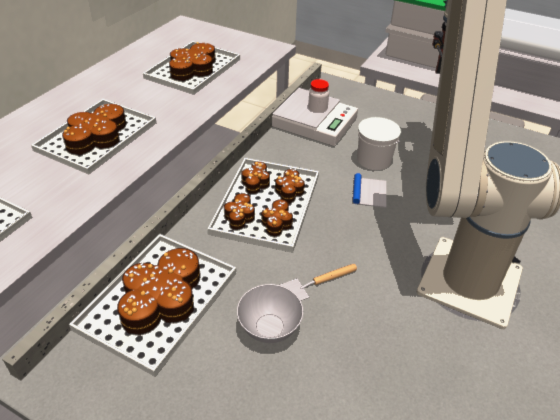

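The top view shows the finished tray at the left (px 84–195, 144–224) and the askew tray at (221–347, 151–252). The upstand's lower edge is near row 143. The bowl, spatula, scraper and pail lie nearer the robot. The side view agrees.

```bash
cat >> h.py <<'E'
def ray(f,uv,h):
    uv=np.atleast_2d(uv).astype(float)
    d=np.c_[(uv[:,0]-f["cx"])/f["fx"],(uv[:,1]-f["cy"])/f["fy"],np.ones(len(uv))]@f["T"][:3,:3].T
    o=f["T"][:3,3]; return o+d*((h-o[2])/d[:,2])[:,None]
def trays(f):
    """rim outline in world: (centre, yaw of tray x axis deg, size) for both trays"""
    im=f["pixels"].astype(int); lo=im.min(2)
    m=((lo>165)&(im.max(2)-lo<40)).astype(np.uint8); m[:142]=0
    m=cv2.morphologyEx(m,cv2.MORPH_CLOSE,np.ones((3,3)))
    out=[]
    for c in cv2.findContours(m,cv2.RETR_EXTERNAL,cv2.CHAIN_APPROX_NONE)[0]:
        if cv2.contourArea(c)<5000: continue
        w=ray(f,c[:,0],0.025)[:,:2].astype(np.float32)
        b=cv2.boxPoints(cv2.minAreaRect(w)); ctr=b.mean(0)
        e=b[1]-b[0]; e2=b[2]-b[1]
        L=e if np.hypot(*e)>np.hypot(*e2) else e2; S=e2 if L is e else e
        L=L*np.sign(L[1]); out.append((ctr,np.degrees(np.arctan2(-L[0],L[1])),np.hypot(*S),np.hypot(*L),b))
    return out
E
python3 - <<'E'
from h import *
np.set_printoptions(precision=4,suppress=True)
f=dict(np.load("top1.npz"))
for t in trays(f): print(*t)
w=cloud(f)
for u in (60,140,210,350,380,450,520):
    print(u,[tuple(np.round(w[v,u],3)) for v in range(130,148,2)])
E
```

```text
[0.5907 0.01  ] 13.8154955 0.23643741 0.32768565 [[ 0.4368  0.1408]
 [ 0.515  -0.1774]
 [ 0.7446 -0.1209]
 [ 0.6664  0.1973]]
[0.6444 0.4422] 0.60059875 0.23538536 0.3273804 [[0.525  0.6046]
 [0.5284 0.2772]
 [0.7638 0.2797]
 [0.7604 0.6071]]
[ 0.6514 -0.4508] 89.76378 0.20328003 0.22696818 [[ 0.5375 -0.552 ]
 [ 0.7645 -0.5529]
 [ 0.7653 -0.3496]
 [ 0.5383 -0.3487]]
60 [(np.float64(0.815), np.float64(0.694), np.float64(-0.001)), (np.float64(0.793), np.float64(0.665), np.float64(0.063)), (np.float64(0.785), np.float64(0.661), np.float64(0.07)), (np.float64(0.78), np.float64(0.664), np.float64(0.065)), (np.float64(0.776), np.float64(0.666), np.float64(0.059)), (np.float64(0.768), np.float64(0.663), np.float64(0.065)), (np.float64(0.765), np.float64(0.667), np.float64(0.055)), (np.float64(0.765), np.float64(0.679), np.float64(0.029)), (np.float64(0.764), np.float64(0.69), np.float64(0.004))]
140 [(np.float64(0.813), np.float64(0.447), np.float64(0.003)), (np.float64(0.791), np.float64(0.429), np.float64(0.063)), (np.float64(0.785), np.float64(0.429), np.float64(0.062)), (np.float64(0.78
[... 2334 characters left out ...]
, np.float64(-0.474), np.float64(0.062)), (np.float64(0.75), np.float64(-0.473), np.float64(0.062)), (np.float64(0.744), np.float64(-0.473), np.float64(0.063))]
520 [(np.float64(0.791), np.float64(-0.679), np.float64(0.057)), (np.float64(0.785), np.float64(-0.678), np.float64(0.06)), (np.float64(0.778), np.float64(-0.676), np.float64(0.062)), (np.float64(0.777), np.float64(-0.685), np.float64(0.044)), (np.float64(0.778), np.float64(-0.7), np.float64(0.012)), (np.float64(0.775), np.float64(-0.705), np.float64(0.0)), (np.float64(0.77), np.float64(-0.706), np.float64(-0.003)), (np.float64(0.762), np.float64(-0.702), np.float64(0.004)), (np.float64(0.756), np.float64(-0.703), np.float64(0.001))]
```

{"op": "servo_tool", "data": {"plan": [[0, [0.4, -0.459, 0], 13], [0, [0.4, -0.459, 0], 13], [0, [0.4, -0.459, 0], 13], [0, [0.4, -0.459, 0], 13], [0, [0.4, -0.459, 0], 13], [0, [0.4, -0.459, 0], 13], [0, [0.4, -0.459, 0], 13], [0, [0.4, -0.459, 0], 13]]}}

```text
t: 0.77
ee_pos: [0.3638, -0.2328, 0.2226]
tcp_rot: [-0.0, 0.993, 0.12, -0.0]
force: [1.4, 0.3, -0.6]
gripper_width: 0.0879
gripper_force: 0.0
```

```bash
cat >> h.py <<'E'
from scipy.spatial.transform import Rotation as R
def pose():
    s=read_state(); q=s["tcp_rot"]; M=R.from_quat([q[1],q[2],q[3],q[0]]).as_matrix()
    return s,np.array(s["ee_pos"]),M,np.degrees(np.arctan2(M[1,0],M[0,0]))
def go(p,a=None):
    s,e,M,al=pose(); print("t",round(float(s["t"]),2),"tcp",e.round(4),"alpha",round(al,2),"F",np.round(s["force"],2))
    print("shift",(M.T@(np.array(p)-e)).round(4),"turn",None if a is None else round(al-a,2))
E
python3 - <<'E'
from h import *
go([.431,.0325,.012],13.8)
f=dict(np.load("top1.npz"))
print(ray(f,[[250,312],[200,272],[330,276],[376,296],[182,276]],0.01).round(3))
E
```

```text
t 0.77 tcp [ 0.3638 -0.2328  0.2226] alpha 13.77 F [ 1.37  0.31 -0.63]
shift [ 0.1285 -0.2416  0.2106] turn -0.03
[[ 0.265  0.109  0.01 ]
 [ 0.382  0.257  0.01 ]
 [ 0.369 -0.126  0.01 ]
 [ 0.311 -0.26   0.01 ]
 [ 0.37   0.311  0.01 ]]
```

{"op": "servo_tool", "data": {"plan": [[0, [0.128, -0.241, 0.08], 0], [0, [0.128, -0.241, 0.08], 0], [0, [0.128, -0.241, 0.08], 0], [0, [0.128, -0.241, 0.08], 0], [0, [0.128, -0.241, 0.08], 0], [0, [0.128, -0.241, 0.08], 0], [0, [0.128, -0.241, 0.08], 0], [0, [0.128, -0.241, 0.08], 0]]}}

```text
t: 1.43
ee_pos: [0.431, 0.0341, 0.1412]
tcp_rot: [-0.0, 0.992, 0.122, -0.001]
force: [-0.4, -0.6, 0.4]
gripper_width: 0.0876
gripper_force: 0.0
```

```bash
python3 - <<'E'
from h import *
go([.431,.0325,.012],13.8)
f=grab_frame("wrist");save(f,"w1.png")
E
```

```text
t 1.43 tcp [0.431  0.0341 0.1412] alpha 14.07 F [-0.41 -0.58  0.36]
shift [-0.0002  0.0017  0.1292] turn 0.27
```

View pics/w1.png

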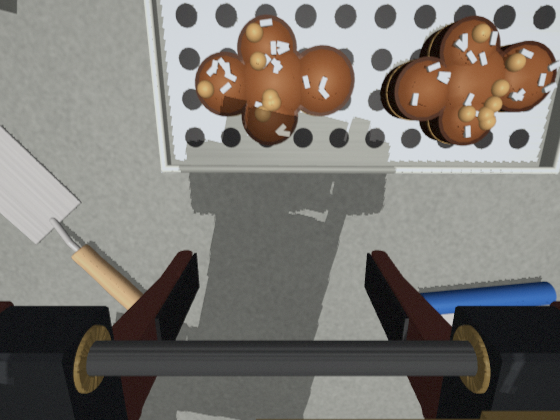

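The wrist view shows the near rim at row 168, parallel to the finger line. The spatula (left) and scraper (right) are clear of the descent.

{"op": "servo_tool", "data": {"plan": [[0, [0, 0, 0.035], 0], [0, [0, 0, 0.07], 0], [0, [0, 0, 0.1], 0], [0, [0, 0, 0.12], 0], [0, [0.004, 0, 0.129], 0], [0, [0.007, 0, 0.129], 0], [0, [0.009, 0, 0.129], 0], [0, [0.01, 0, 0.129], 0]]}}

```text
t: 2.15
ee_pos: [0.4421, 0.0319, 0.0149]
tcp_rot: [0.0, 0.993, 0.12, 0.001]
force: [0.7, -0.4, 0.5]
gripper_width: 0.0875
gripper_force: 0.0
```

```bash
python3 - <<'E'
from h import *
go([.431,.0325,.012],13.8)
f=grab_frame("top")
for t in trays(f): print(*t)
E
```

```text
t 2.15 tcp [0.4421 0.0319 0.0149] alpha 13.77 F [ 0.74 -0.38  0.5 ]
shift [-0.0106 -0.0032  0.0028] turn -0.03
[0.5899981  0.00962466] 13.815493 0.23493016 0.32718548 [[ 0.43686604  0.14043441]
 [ 0.51499665 -0.17728552]
 [ 0.7431302  -0.12118509]
 [ 0.6649996   0.19653484]]
[0.64432377 0.44207585] 0.67865634 0.23525397 0.32686532 [[0.52476925 0.6041038 ]
 [0.5286408  0.2772614 ]
 [0.7638783  0.2800479 ]
 [0.7600067  0.6068903 ]]
[ 0.651383   -0.45147836] 89.76378 0.20191716 0.22696199 [[ 0.53748673 -0.5519682 ]
 [ 0.7644468  -0.55290395]
 [ 0.76527923 -0.3509885 ]
 [ 0.5383192  -0.35005277]]
```

{"op": "servo_tool", "data": {"plan": [[0, [0.003, 0, 0.003], 0], [0, [0.005, 0, 0.003], 0], [0, [0.007, 0, 0.003], 0], [0, [0.0085, 0, 0.003], 0], [0, [0.0105, 0, 0.003], 0.6], [0, [0.013, 0, 0.003], 1.3], [0, [0.016, 0, 0.003], 2.1], [0, [0.0195, 0, 0.003], 3]]}}

```text
t: 2.87
ee_pos: [0.459, 0.0369, 0.0105]
tcp_rot: [-0.0, 0.996, 0.093, -0.001]
force: [-2.2, 0.3, -0.2]
gripper_width: 0.0876
gripper_force: 1.2
```

```bash
python3 - <<'E'
from h import *
go([.431,.0325,.012],13.8)
f=grab_frame("top")
for t in trays(f)[:2]: print(*t[:2])
E
```

```text
t 2.87 tcp [0.459  0.0369 0.0105] alpha 10.72 F [-2.21  0.33 -0.19]
shift [-0.0284 -0.0009 -0.0015] turn -3.08
[0.64397144 0.44207346] 0.67866355
```

{"op": "servo_tool", "data": {"plan": [[0, [0.004, 0, 0], 1.05], [0, [0.008, 0, 0], 2.1], [0, [0.012, 0, 0], 3.2], [0, [0.016, 0.0005, 0], 4.3], [0, [0.02, 0.001, 0], 5.4], [0, [0.024, 0.001, 0], 6.4], [0, [0.027, 0.0015, 0], 7.2], [0, [0.029, 0.0015, 0], 7.7]]}}

```text
t: 3.58
ee_pos: [0.4888, 0.0408, 0.0107]
tcp_rot: [-0.0, 1.0, 0.026, 0.0]
force: [-2.2, 0.7, -0.9]
gripper_width: 0.088
gripper_force: 1.1
```

```bash
python3 - <<'E'
from h import *
go([.431,.0325,.012],0.6)
f=grab_frame("top");save(f,"top2.png");np.savez("top2.npz",**f)
for t in trays(f): print(*t[:4])
E
```

```text
t 3.58 tcp [0.4888 0.0408 0.0107] alpha 3.03 F [-2.24  0.68 -0.88]
shift [-0.0582  0.0053 -0.0013] turn 2.43
[0.6439678 0.4418798] 0.53963655 0.23452058 0.32682163
```

View pics/top2.png

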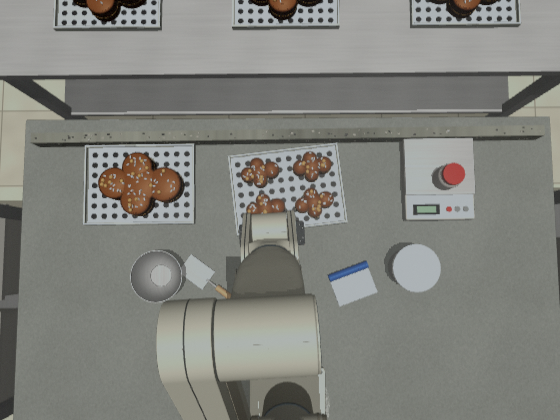

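The tray has turned most of the way. Its far rim now runs from px (230,156) to (337,145), still short of the upstand. The small cakes sit in place.

```bash
cat >> h.py <<'E'
def rim(f,y0,y1,end=None):
    """far rim line between y0,y1 (first bright pixel below the upstand), at z=.025: yaw and x at mid; and gap to the stone"""
    im=f["pixels"].astype(int); lo=im.min(2); b=(lo>165)&(im.max(2)-lo<40)
    u0=int(280-y1*355);u1=int(280-y0*355); P=[]
    for u in range(u0,u1):
        v=np.flatnonzero(b[140:190,u])
        if len(v): P.append((u,140+v[0]-.5))
    w=ray(f,P,.025)[:,:2]; 
    c=np.polyfit(w[:,1],w[:,0],1); r=np.abs(w[:,0]-np.polyval(c,w[:,1])); k=r<.004; c=np.polyfit(w[k,1],w[k,0],1)
    return -np.degrees(np.arctan(c[0])),c
E
python3 - <<'E'
from h import *
f=dict(np.load("top2.npz"))
print(ray(f,[[230,156],[337,145],[346,222]],.025).round(4))
print(rim(f,-.12,.1), rim(f,.3,.58))
E
```

```text
[[ 0.726   0.169   0.025 ]
 [ 0.7574 -0.1503  0.025 ]
 [ 0.5273 -0.1735  0.025 ]]
(np.float64(5.513706773776358), array([-0.0965305 ,  0.73809648])) (np.float64(1.185235853018891), array([-0.02068922,  0.76389548]))
```

{"op": "servo_tool", "data": {"plan": [[0, [0.0025, 0, 0], 0.3], [0, [0.0055, 0, 0], 0.7], [0, [0.0085, 0, 0], 1.1], [0, [0.0115, 0, 0], 1.5], [0, [0.0145, 0, 0], 1.9], [0, [0.017, 0, 0], 2.2], [0, [0.0185, 0, 0], 2.4], [0, [0.019, 0, 0], 2.4]]}}

```text
t: 4.3
ee_pos: [0.5076, 0.0419, 0.0107]
tcp_rot: [-0.0, 1.0, 0.006, 0.0]
force: [-2.4, 1.6, 0.1]
gripper_width: 0.0878
gripper_force: 1.3
```

```bash
python3 - <<'E'
from h import *
go([.431,.0325,.012],0.6)
f=grab_frame("top");np.savez("top2.npz",**f)
print(rim(f,-.12,.1), rim(f,.3,.58))
E
```

```text
t 4.3 tcp [0.5076 0.0419 0.0107] alpha 0.69 F [-2.37  1.56  0.07]
shift [-0.0767  0.0084 -0.0013] turn 0.09
(np.float64(2.854594437765239), array([-0.04986334,  0.7515484 ])) (np.float64(1.200022935738644), array([-0.02094741,  0.76402444]))
```

{"op": "servo_tool", "data": {"plan": [[0, [-0.02, 0, 0], 0], [0, [-0.03, 0, -0.03], -7], [0, [-0.03, 0, -0.07], -14], [0, [0, 0.03, -0.11], -21], [0, [0.03, 0.06, -0.12], -28], [0, [0.06, 0.1, -0.12], -35], [0, [0.08, 0.13, -0.12], -42], [0, [0.1, 0.16, -0.12], -49]]}}

```text
t: 5.02
ee_pos: [0.6043, -0.1083, 0.1323]
tcp_rot: [0.001, 0.906, 0.423, 0.002]
force: [0.9, 1.0, -0.8]
gripper_width: 0.0875
gripper_force: 0.0
```

```bash
python3 - <<'E'
from h import *
go([.645,-.24,.13],91.5)
E
```

```text
t 5.02 tcp [ 0.6043 -0.1083  0.1323] alpha 50.06 F [ 0.91  1.03 -0.77]
shift [-0.0749  0.1157  0.0026] turn -41.44
```

{"op": "servo_tool", "data": {"plan": [[0, [-0.015, 0.02, 0], -7], [0, [-0.03, 0.045, 0], -14], [0, [-0.045, 0.07, 0], -21], [0, [-0.06, 0.095, 0], -28], [0, [-0.075, 0.116, 0], -35], [0, [-0.075, 0.116, 0], -41], [0, [-0.075, 0.116, 0], -41.4], [0, [-0.075, 0.116, 0], -41.4]]}}

```text
t: 5.68
ee_pos: [0.6418, -0.2389, 0.1305]
tcp_rot: [0.0, 0.702, 0.713, 0.0]
force: [-0.9, -0.3, 0.6]
gripper_width: 0.0879
gripper_force: 0.0
```

```bash
python3 - <<'E'
from h import *
go([.645,-.23,.012],91.5)
f=grab_frame("top");save(f,"top3.png");np.savez("top3.npz",**f)
print(rim(f,-.1,.15), rim(f,.3,.58))
for t in trays(f): print(*t)
E
```

```text
t 5.68 tcp [ 0.6418 -0.2389  0.1305] alpha 90.9 F [-0.93 -0.28  0.63]
shift [0.0089 0.0033 0.1185] turn -0.6
(np.float64(3.1809479439386203), array([-0.05557513,  0.75152934])) (np.float64(1.185235853018891), array([-0.02068922,  0.76389548]))
[0.6439678 0.4418753] 0.5396219 0.23452058 0.32683054 [[0.52517366 0.60417897]
 [0.52825177 0.2773629 ]
 [0.76276195 0.27957165]
 [0.75968385 0.60638773]]
[ 0.64235157 -0.00597991] 2.8446786 0.23519136 0.32716572 [[ 0.5167824   0.15156524]
 [ 0.5330192  -0.17519732]
 [ 0.76792073 -0.16352506]
 [ 0.75168395  0.1632375 ]]
```

View pics/top3.png

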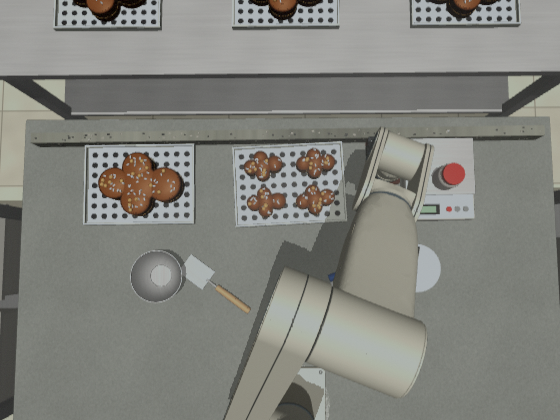

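The tray is clear and nearly square, at px (233–346, 141–226). The gripper hovers to its right and the scale is clear of the descent.

{"op": "servo_tool", "data": {"plan": [[0, [0.012, 0.009, 0.03], -1.9], [0, [0.024, 0.009, 0.065], -1.9], [0, [0.024, 0.009, 0.1], -1.9], [0, [0.024, 0.009, 0.119], -1.9], [0, [0.034, 0.009, 0.119], -1.9], [0, [0.044, 0.009, 0.119], -1.9], [0, [0.05, 0.009, 0.119], -1.9], [0, [0.053, 0.009, 0.119], -1.9]]}}

```text
t: 6.4
ee_pos: [0.6511, -0.1841, 0.0137]
tcp_rot: [0.001, 0.688, 0.726, 0.001]
force: [-0.3, -2.3, -0.3]
gripper_width: 0.0879
gripper_force: 1.0
```

```bash
python3 - <<'E'
from h import *
go([.651,-.181,.012],92.8)
E
```

```text
t 6.4 tcp [ 0.6511 -0.1841  0.0137] alpha 93.05 F [-0.29 -2.27 -0.25]
shift [0.0031 0.0001 0.0017] turn 0.25
```

{"op": "servo_tool", "data": {"plan": [[0, [0.002, 0, 0], 0], [0, [0.005, 0, 0], 0], [0, [0.009, 0, 0], 0], [0, [0.014, 0, 0], 0], [0, [0.02, 0, 0], 0], [0, [0.026, 0, 0], 0], [0, [0.032, 0, 0], 0], [0, [0.038, 0, 0], 0]]}}

```text
t: 7.07
ee_pos: [0.6475, -0.1468, 0.0114]
tcp_rot: [-0.0, 0.688, 0.725, -0.0]
force: [0.1, -3.7, 2.3]
gripper_width: 0.0879
gripper_force: 1.9
```

{"op": "servo_tool", "data": {"plan": [[0, [0.006, 0, 0], 0], [0, [0.012, 0, 0], 0], [0, [0.018, 0, 0], 0], [0, [0.024, 0, 0], 0], [0, [0.03, 0, 0], 0], [0, [0.036, 0, 0], 0], [0, [0.041, 0, 0], 0], [0, [0.045, 0, 0], 0]]}}

```text
t: 7.73
ee_pos: [0.6451, -0.1018, 0.0114]
tcp_rot: [-0.0, 0.688, 0.725, -0.0]
force: [0.4, -3.3, 1.2]
gripper_width: 0.0876
gripper_force: 1.6
```

```bash
python3 - <<'E'
from h import *
go([.651,-.076,.012],92.8)
f=grab_frame("top");np.savez("top4.npz",**f)
print(rim(f,-.0,.2), rim(f,.3,.58))
for t in trays(f): print(*t)
E
```

```text
t 7.73 tcp [ 0.6451 -0.1018  0.0114] alpha 93.02 F [ 0.4  -3.27  1.16]
shift [ 0.0255  0.0072 -0.0006] turn 0.22
(np.float64(3.1193203675340873), array([-0.05449626,  0.7494972 ])) (np.float64(0.6791892261084945), array([-0.01185464,  0.75914571]))
[0.64402807 0.43537015] 0.712599 0.23449995 0.31334797 [[0.5248386  0.5905738 ]
 [0.5287357  0.27725005]
 [0.7632175  0.2801665 ]
 [0.75932044 0.59349024]]
```

{"op": "servo_tool", "data": {"plan": [[0, [0.003, 0, 0], 0], [0, [0.006, 0, 0], 0], [0, [0.009, 0, 0], 0], [0, [0.012, 0, 0], 0], [0, [0.015, 0, 0], 0], [0, [0.018, 0, 0], 0], [0, [0.02, 0, 0], 0], [0, [0.021, 0, 0], 0]]}}

```text
t: 8.45
ee_pos: [0.6441, -0.0812, 0.0114]
tcp_rot: [-0.0, 0.688, 0.725, -0.0]
force: [-0.6, -2.1, -1.8]
gripper_width: 0.0879
gripper_force: 1.2
```

{"op": "servo_tool", "data": {"plan": [[0, [-0.02, 0, 0], 0], [0, [-0.03, 0, -0.03], 7], [0, [-0.03, 0, -0.07], 14], [0, [-0.03, 0, -0.11], 21], [0, [-0.02, -0.04, -0.12], 28], [0, [-0.01, -0.08, -0.12], 35], [0, [0.0, -0.11, -0.12], 42], [0, [0.02, -0.14, -0.12], 49]]}}

```text
t: 9.12
ee_pos: [0.5018, -0.069, 0.1321]
tcp_rot: [0.0, 0.929, 0.371, 0.001]
force: [0.2, 0.1, 0.1]
gripper_width: 0.0877
gripper_force: 0.0
```

```bash
python3 - <<'E'
from h import *
go([.48,.10,.12],0.7)
f=grab_frame("top");np.savez("top5.npz",**f);save(f,"top5.png")
print(rim(f,-.0,.2), rim(f,.3,.58))
for t in trays(f): print(*t)
E
```

```text
t 9.12 tcp [ 0.5018 -0.069   0.1321] alpha 43.57 F [0.15 0.08 0.12]
shift [ 0.1007 -0.1375  0.0121] turn 42.87
(np.float64(2.0178506987625004), array([-0.03523271,  0.75010877])) (np.float64(1.185235853018891), array([-0.02068922,  0.76389548]))
[0.6352044  0.09718773] 3.0188234 0.2352318 0.3272549 [[ 0.5091344   0.254394  ]
 [ 0.526369   -0.07240676]
 [ 0.76127434 -0.06001852]
 [ 0.7440398   0.26678222]]
[0.64397246 0.4421241 ] 0.7218118 0.23455776 0.32689282 [[0.52464384 0.6040801 ]
 [0.5287619  0.2772132 ]
 [0.7633011  0.28016812]
 [0.759183   0.60703504]]
[ 0.6513834  -0.45137852] 89.76379 0.20211677 0.22696199 [[ 0.53748673 -0.5519682 ]
 [ 0.7644468  -0.5529039 ]
 [ 0.76528007 -0.35078883]
 [ 0.53832    -0.34985316]]
```

View pics/top5.png

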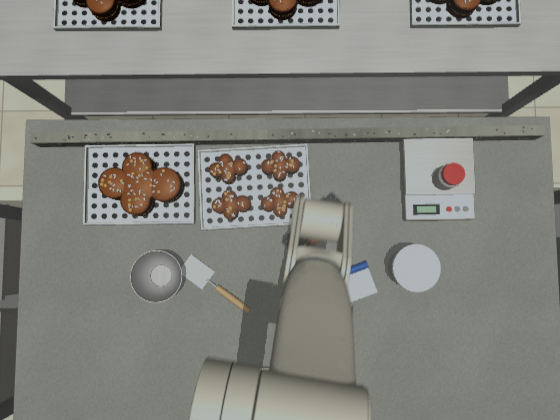

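The tray now sits square-ish beside the finished tray, at px (198–311, 145–229) against (84–195). A small gap is left on both sides.

{"op": "servo_tool", "data": {"plan": [[0, [0.02, -0.027, 0], 7], [0, [0.04, -0.054, 0], 14], [0, [0.06, -0.081, 0], 21], [0, [0.08, -0.108, 0], 28], [0, [0.1, -0.135, 0], 35], [0, [0.1175, -0.163, 0], 42], [0, [0.1175, -0.163, 0], 42.9], [0, [0.1175, -0.163, 0.03], 42.9]]}}

```text
t: 9.83
ee_pos: [0.4781, 0.1334, 0.1053]
tcp_rot: [-0.001, 1.0, 0.01, 0.004]
force: [1.5, 0.4, 0.4]
gripper_width: 0.0878
gripper_force: 0.0
```

```bash
python3 - <<'E'
from h import *
go([.475,.13,.012],0.7)
E
```

```text
t 9.83 tcp [0.4781 0.1334 0.1053] alpha 1.18 F [1.5  0.44 0.39]
shift [-0.004   0.0036  0.0932] turn 0.48
```

{"op": "servo_tool", "data": {"plan": [[0, [0, 0, 0.035], 0], [0, [0, 0, 0.07], 0], [0, [0, 0, 0.09], 0], [0, [0.005, 0, 0.091], 0], [0, [0.01, 0, 0.091], 0], [0, [0.015, 0, 0.091], 0], [0, [0.018, 0, 0.091], 0], [0, [0.02, 0, 0.091], 0]]}}

```text
t: 10.5
ee_pos: [0.4967, 0.1307, 0.0121]
tcp_rot: [-0.0, 1.0, 0.01, 0.002]
force: [-0.3, 0.2, 1.2]
gripper_width: 0.0876
gripper_force: 0.0
```

{"op": "servo_tool", "data": {"plan": [[0, [0.002, 0, 0], 0], [0, [0.004, 0, 0], 0], [0, [0.006, 0, 0], 0], [0, [0.008, 0, 0], 0], [0, [0.01, 0, 0], 0], [0, [0.0115, 0, 0], 0], [0, [0.013, 0, 0], 0], [0, [0.014, 0, 0], 0]]}}

```text
t: 11.17
ee_pos: [0.5085, 0.1306, 0.0104]
tcp_rot: [0.0, 1.0, 0.01, -0.0]
force: [-2.7, 1.0, 1.1]
gripper_width: 0.0876
gripper_force: 1.3
```

```bash
python3 - <<'E'
from h import *
go([.516,.13,.012],0.7)
f=grab_frame("top");np.savez("top6.npz",**f)
print(rim(f,-.0,.2), rim(f,.3,.58))
for t in trays(f): print(*t)
E
```

```text
t 11.17 tcp [0.5085 0.1306 0.0104] alpha 1.11 F [-2.71  0.95  1.13]
shift [ 0.0075  0.0007 -0.0016] turn 0.41
(np.float64(0.6154328861652005), array([-0.01074174,  0.75014143])) (np.float64(1.185235853018891), array([-0.02068922,  0.76389548]))
[0.64396805 0.44184843] 0.5396166 0.23452058 0.32688436 [[0.52517366 0.60417897]
 [0.52825224 0.2773091 ]
 [0.7627624  0.27951783]
 [0.75968385 0.60638773]]
```

{"op": "servo_tool", "data": {"plan": [[0, [0.001, 0, 0], 0.1], [0, [0.002, 0, 0], 0.2], [0, [0.003, 0, 0], 0.3], [0, [0.004, 0, 0], 0.3], [0, [0.0047, 0, 0], 0.3], [0, [0.0053, 0, 0], 0.3], [0, [0.0057, 0, 0], 0.3], [0, [0.006, 0, 0], 0.3]]}}

```text
t: 11.88
ee_pos: [0.5147, 0.1307, 0.0105]
tcp_rot: [0.0, 1.0, 0.007, 0.0]
force: [-2.1, 0.6, -0.8]
gripper_width: 0.0879
gripper_force: 1.1
```

{"op": "servo_tool", "data": {"plan": [[0, [0.0004, 0, 0], 0], [0, [0.0008, 0, 0], 0], [0, [0.0012, 0, 0], 0], [0, [0.0015, 0, 0], 0], [0, [0.0018, 0, 0], 0], [0, [0.002, 0, 0], 0], [0, [0.002, 0, 0], 0], [0, [0.002, 0, 0], 0]]}}

```text
t: 12.55
ee_pos: [0.5164, 0.1307, 0.0105]
tcp_rot: [0.0, 1.0, 0.007, -0.0]
force: [-3.4, 1.0, 0.7]
gripper_width: 0.0881
gripper_force: 1.7
```

```bash
python3 - <<'E'
from h import *
go([.516,.13,.012],0.7)
f=grab_frame("top");np.savez("top6.npz",**f)
print(rim(f,-.0,.2), rim(f,.3,.58))
for y in(0,.1,.2): print(np.polyval(rim(f,-.02,.22)[1],y))
E
```

```text
t 12.55 tcp [0.5164 0.1307 0.0105] alpha 0.8 F [-3.4   0.98  0.68]
shift [-0.0004  0.0007 -0.0015] turn 0.1
(np.float64(0.8721164720875498), array([-0.01522248,  0.75802808])) (np.float64(1.185235853018891), array([-0.02068922,  0.76389548]))
0.7586047462304059
0.7563761199333684
0.7541474936363308
```

{"op": "servo_tool", "data": {"plan": [[0, [0.0005, 0, 0], 0], [0, [0.001, 0, 0], 0], [0, [0.0015, 0, 0], 0], [0, [0.002, 0, 0], 0], [0, [0.0025, 0, 0], 0], [0, [0.003, 0, 0], 0], [0, [0.003, 0, 0], 0], [0, [0.003, 0, 0], 0]]}}

```text
t: 13.27
ee_pos: [0.5172, 0.1306, 0.0102]
tcp_rot: [0.0, 1.0, 0.006, -0.002]
force: [-8.6, 1.6, 4.8]
gripper_width: 0.0879
gripper_force: 4.7
```

{"op": "servo_tool", "data": {"plan": [[0, [0.0003, 0, 0], 0], [0, [0.0006, 0, 0], 0], [0, [0.0009, 0, 0], 0], [0, [0.0012, 0, 0], 0], [0, [0.0015, 0, 0], 0], [0, [0.0015, 0, 0], 0], [0, [0.0015, 0, 0], 0], [0, [0.0015, 0, 0], 0]]}}

```text
t: 13.93
ee_pos: [0.5174, 0.1305, 0.01]
tcp_rot: [0.0, 1.0, 0.006, -0.004]
force: [-12.3, 2.4, 7.0]
gripper_width: 0.0877
gripper_force: 6.1
```

```bash
python3 - <<'E'
from h import *
go([.516,.13,.012],0.7)
f=grab_frame("top");np.savez("top6.npz",**f)
print(rim(f,-.0,.2), rim(f,.3,.58))
for y in(0,.1,.2): print(np.polyval(rim(f,-.02,.22)[1],y))
E
```

```text
t 13.93 tcp [0.5174 0.1305 0.01  ] alpha 0.69 F [-12.27   2.43   7.03]
shift [-0.0014  0.0005 -0.002 ] turn -0.01
(np.float64(4.159726738091396), array([-0.07272875,  0.767692  ])) (np.float64(1.185235853018891), array([-0.02068922,  0.76389548]))
0.7595518570957716
0.7577433394303348
0.7559348217648981
```

{"op": "servo_tool", "data": {"plan": [[0, [-0.02, 0, 0], 0], [0, [-0.03, 0, -0.03], -7], [0, [-0.03, 0, -0.07], -14], [0, [0, 0.03, -0.11], -21], [0, [0.03, 0.06, -0.12], -28], [0, [0.06, 0.09, -0.12], -35], [0, [0.08, 0.12, -0.12], -42], [0, [0.1, 0.15, -0.12], -49]]}}

```text
t: 14.65
ee_pos: [0.6235, -0.0151, 0.1324]
tcp_rot: [0.001, 0.906, 0.424, 0.002]
force: [0.7, 0.9, 0.2]
gripper_width: 0.0875
gripper_force: 0.0
```

```bash
python3 - <<'E'
from h import *
go([.648,-.13,.13],90.7)
E
```

```text
t 14.65 tcp [ 0.6235 -0.0151  0.1324] alpha 50.19 F [0.67 0.89 0.19]
shift [-0.0726  0.0924  0.0026] turn -40.51
```

{"op": "servo_tool", "data": {"plan": [[0, [-0.015, 0.02, 0], -7], [0, [-0.03, 0.04, 0], -14], [0, [-0.045, 0.06, 0], -21], [0, [-0.06, 0.08, 0], -28], [0, [-0.0726, 0.0924, 0], -35], [0, [-0.0726, 0.0924, 0], -40.5], [0, [-0.0726, 0.0924, 0], -40.8], [0, [-0.0726, 0.0924, 0], -40.8]]}}

```text
t: 15.32
ee_pos: [0.6445, -0.129, 0.1307]
tcp_rot: [0.001, 0.705, 0.71, 0.0]
force: [-0.3, 0.1, -0.2]
gripper_width: 0.0878
gripper_force: 0.0
```

```bash
python3 - <<'E'
from h import *
go([.648,-.12,.012],90.7)
f=grab_frame("top");np.savez("top7.npz",**f)
print(rim(f,-.0,.2), rim(f,.3,.58))
for t in trays(f): print(*t)
E
```

```text
t 15.32 tcp [ 0.6445 -0.129   0.1307] alpha 90.42 F [-0.26  0.07 -0.23]
shift [0.009  0.0034 0.1187] turn -0.28
(np.float64(2.1313259721045372), array([-0.03721582,  0.76285214])) (np.float64(1.149288094143989), array([-0.02006155,  0.76354021]))
[0.64402807 0.43537015] 0.712599 0.23449995 0.31334797 [[0.5248386  0.5905738 ]
 [0.5287357  0.27725005]
 [0.7632175  0.2801665 ]
 [0.75932044 0.59349024]]
```

{"op": "servo_tool", "data": {"plan": [[0, [0, 0.003, 0.035], 0], [0, [0, 0.003, 0.07], 0], [0, [0.005, 0.003, 0.1], 0], [0, [0.012, 0.003, 0.119], 0], [0, [0.02, 0.003, 0.119], 0], [0, [0.028, 0.003, 0.119], 0], [0, [0.034, 0.003, 0.119], 0], [0, [0.038, 0.003, 0.119], 0]]}}

```text
t: 16.03
ee_pos: [0.648, -0.0895, 0.0135]
tcp_rot: [0.001, 0.703, 0.711, 0.001]
force: [-1.2, -0.6, 0.1]
gripper_width: 0.0876
gripper_force: 0.0
```

```bash
python3 - <<'E'
from h import *
go([.648,-.08,.012],90.7)
f=grab_frame("top");np.savez("top7.npz",**f);
cv2.imwrite("pics/top7.png",cv2.resize(f["pixels"][135:240,75:375,::-1],None,fx=2.6,fy=2.6,interpolation=cv2.INTER_CUBIC))
E
```

```text
t 16.03 tcp [ 0.648  -0.0895  0.0135] alpha 90.63 F [-1.22 -0.58  0.09]
shift [0.0095 0.0001 0.0015] turn -0.07
```

View pics/top7.png

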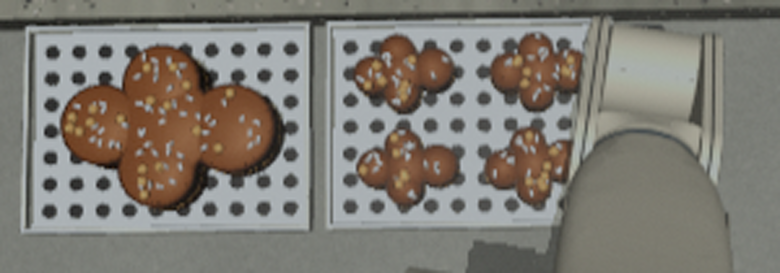

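The crop shows the far rims in line along the stone (row about 22). The gap between the trays is px 311–327, about 15 mm.

{"op": "servo_tool", "data": {"plan": [[0, [0.002, 0, 0.001], 0], [0, [0.004, 0, 0.001], 0], [0, [0.006, 0, 0.001], 0], [0, [0.008, 0, 0.001], 0], [0, [0.01, 0, 0.001], 0], [0, [0.012, 0, 0.001], 0], [0, [0.0135, 0, 0.001], 0], [0, [0.0145, 0, 0.001], 0]]}}

```text
t: 16.75
ee_pos: [0.6465, -0.0761, 0.0106]
tcp_rot: [0.0, 0.703, 0.711, 0.0]
force: [-0.2, -3.4, 2.0]
gripper_width: 0.0878
gripper_force: 1.9
```

```bash
cat >> h.py <<'E'
def gap(f):
    g=f["pixels"].astype(float).min(2); out=[]
    for v in range(155,222,3):
        r=g[v,180:225]; x=np.arange(180,225)
        k=15+np.argmin(r[8:30])+ (8-15); lo=r[k]; hi=180; th=(lo+hi)/2 if lo<hi else hi
        a=k
        while a>0 and r[a]<150:a-=1
        b=k
        while b<44 and r[b]<150:b+=1
        p=ray(f,[[x[a],v],[x[b],v]],.025)
        # subpixel
        out.append((v,int(lo),x[a],x[b]))
    return out
E
python3 - <<'E'
from h import *
go([.648,-.066,.012],90.7)
f=grab_frame("top");np.savez("top8.npz",**f);
g=f["pixels"].min(2)
for v in (155,170,185,200,215): print(v,g[v,188:212])
E
```

```text
t 16.75 tcp [ 0.6465 -0.0761  0.0106] alpha 90.6 F [-0.18 -3.38  1.95]
shift [ 0.0101  0.0016 -0.0014] turn -0.1
155 [ 80 149 172 171 165 168  58  76 122 132 169 108 129 171 171 170 147  81
  64  65 109 154 170 171]
170 [171 170 171 170 169 168  57  95 120 132 169 115 170 171 170 170 170 170
 158 158 171 170 150  58]
185 [ 73 133 170 171 169 168  98  86 118 149 168 114 171 171 170 168 110  65
  67  66  77 151 170 170]
200 [170 170 170 169 170 166  98  77 122 149 168 109 133 171 170 170 170 171
 170 169 167  52  86  96]
215 [ 76 136 170 169 169 162  70  76 122 151 167 106 133 169 171 167 107  71
  72  72  76 117 169 170]
```

{"op": "servo_tool", "data": {"plan": [[0, [0.001, 0, 0], 0], [0, [0.002, 0, 0], 0], [0, [0.003, 0, 0], 0], [0, [0.004, 0, 0], 0], [0, [0.0045, 0, 0], 0], [0, [0.005, 0, 0], 0], [0, [0.0055, 0, 0], 0], [0, [0.006, 0, 0], 0]]}}

```text
t: 17.47
ee_pos: [0.6462, -0.07, 0.0104]
tcp_rot: [-0.0, 0.703, 0.711, -0.0]
force: [0.1, -3.2, 1.8]
gripper_width: 0.0879
gripper_force: 1.9
```

```bash
python3 - <<'E'
from h import *
go([.648,-.066,.012],90.7)
f=grab_frame("top");
g=f["pixels"].min(2)
for v in (155,170,185,200,215): print(v,g[v,188:204])
E
```

```text
t 17.47 tcp [ 0.6462 -0.07    0.0104] alpha 90.61 F [ 0.14 -3.23  1.85]
shift [ 0.004   0.0018 -0.0016] turn -0.09
155 [ 80 149 171 171 165 168  69 138 169 105 130 171 170 170 152  82]
170 [171 170 171 171 167 168  64 141 169 108 171 170 171 171 169 170]
185 [ 72 134 170 170 169 168 102 141 168 108 170 171 171 168 104  68]
200 [170 170 170 171 169 165 102 141 168 104 132 170 170 170 170 170]
215 [ 75 136 171 171 171 160  78 136 167  99 134 170 170 168  86  73]
```

{"op": "servo_tool", "data": {"plan": [[0, [0.0003, 0, 0], 0], [0, [0.0006, 0, 0], 0], [0, [0.0009, 0, 0], 0], [0, [0.0012, 0, 0], 0], [0, [0.0014, 0, 0], 0], [0, [0.0016, 0, 0], 0], [0, [0.0018, 0, 0], 0], [0, [0.002, 0, 0], 0]]}}

```text
t: 18.18
ee_pos: [0.6462, -0.068, 0.0104]
tcp_rot: [-0.0, 0.703, 0.711, -0.0]
force: [0.1, -2.9, 1.4]
gripper_width: 0.0883
gripper_force: 1.8
```

{"op": "servo_tool", "data": {"plan": [[0, [0.0001, 0, 0], 0], [0, [0.0002, 0, 0], 0], [0, [0.0003, 0, 0], 0], [0, [0.0004, 0, 0], 0], [0, [0.0005, 0, 0], 0], [0, [0.0006, 0, 0], 0], [0, [0.0007, 0, 0], 0], [0, [0.0008, 0, 0], 0]]}}

```text
t: 18.85
ee_pos: [0.6462, -0.0672, 0.0105]
tcp_rot: [-0.0, 0.703, 0.711, -0.0]
force: [-0.0, -3.6, 1.1]
gripper_width: 0.0881
gripper_force: 1.7
```

```bash
python3 - <<'E'
from h import *
go([.648,-.066,.012],90.7)
f=grab_frame("top");
g=f["pixels"].min(2)
for v in (155,170,185,200,215): print(v,g[v,188:204])
E
```

```text
t 18.85 tcp [ 0.6462 -0.0672  0.0105] alpha 90.6 F [-0.04 -3.56  1.09]
shift [ 0.0012  0.0018 -0.0015] turn -0.1
155 [ 80 150 171 170 166 168 102 168 117 170 170 171 171 148  82  63]
170 [170 171 170 171 169 167  99 169 112 132 170 170 170 171 170 170]
185 [ 71 134 169 170 169 168 136 169 108 130 170 171 168 111  67  67]
200 [171 171 170 170 170 167 158 168 114 170 170 171 171 169 170 170]
215 [ 76 136 170 170 170 163 140 168 114 169 170 170 167 111  71  70]
```

{"op": "servo_tool", "data": {"plan": [[0, [0.0001, 0, 0], 0], [0, [0.0002, 0, 0], 0], [0, [0.0003, 0, 0], 0], [0, [0.0004, 0, 0], 0], [0, [0.0005, 0, 0], 0], [0, [0.0006, 0, 0], 0], [0, [0.0007, 0, 0], 0], [0, [0.0007, 0, 0], 0]]}}

```text
t: 19.57
ee_pos: [0.6462, -0.0668, 0.0104]
tcp_rot: [0.0, 0.703, 0.711, -0.0]
force: [-0.0, -5.1, 1.2]
gripper_width: 0.0881
gripper_force: 2.5
```

```bash
python3 - <<'E'
from h import *
go([.648,-.066,.012],90.7)
f=grab_frame("top");
g=f["pixels"].min(2)
for v in (155,170,185,200,215): print(v,g[v,188:204])
E
```

```text
t 19.57 tcp [ 0.6462 -0.0668  0.0104] alpha 90.6 F [-0.01 -5.07  1.16]
shift [ 0.0007  0.0018 -0.0016] turn -0.1
155 [ 80 149 171 171 166 170 131 168  95 171 170 170 170 129  81  60]
170 [171 172 171 171 168 168 128 168 107 171 171 171 171 171 170 170]
185 [ 71 134 171 170 169 170 166 169 111 130 170 171 169 105  67  70]
200 [170 171 170 171 169 167 163 168 119 171 170 170 171 170 168 170]
215 [ 74 137 171 170 169 164 141 168 120 170 170 169 168  70  72  71]
```

{"op": "servo_tool", "data": {"plan": [[0, [-0.01, 0, 0], 0], [0, [-0.03, 0, -0.01], 0], [0, [-0.03, 0, -0.05], 0], [0, [-0.03, 0, -0.09], 0], [0, [0, 0.01, -0.12], 0], [0, [0.04, 0.02, -0.13], 0], [0, [0.08, 0.02, -0.14], 0], [0, [0.12, 0.02, -0.15], 0]]}}

```text
t: 20.28
ee_pos: [0.6654, 0.0535, 0.1612]
tcp_rot: [0.0, 0.704, 0.71, 0.001]
force: [-0.1, 1.0, -1.1]
gripper_width: 0.088
gripper_force: 0.0
```

{"op": "servo_tool", "data": {"plan": [[0, [0.04, 0.01, -0.03], 0], [0, [0.07, 0.01, -0.05], 0], [0, [0.1, 0.01, -0.07], 0], [0, [0.12, 0.01, -0.08], 0], [0, [0.12, 0.01, -0.08], 0], [0, [0.12, 0.01, -0.08], 0], [0, [0.12, 0.01, -0.08], 0], [0, [0.12, 0.01, -0.08], 0]]}}

```text
t: 20.95
ee_pos: [0.673, 0.1708, 0.2386]
tcp_rot: [-0.001, 0.704, 0.71, -0.001]
force: [0.1, 0.4, 0.3]
gripper_width: 0.0878
gripper_force: 0.0
```

```bash
python3 - <<'E'
from h import *
go([.648,-.066,.012],90.7)
f=grab_frame("wrist");save(f,"w2.png");np.savez("w2.npz",**f)
E
```

```text
t 20.95 tcp [0.673  0.1708 0.2386] alpha 90.53 F [0.07 0.42 0.26]
shift [-0.2364 -0.0266  0.2269] turn -0.17
```

View pics/w2.png

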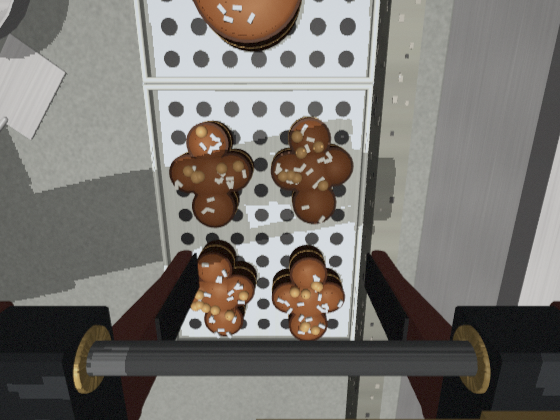

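The wrist view shows the seam between the trays at row 80–88, and both far rims beside the stone at col 370. All four cakes are in place. I'll zoom in on the seam and check the gap numerically.

```bash
python3 - <<'E'
from h import *
f=dict(np.load("w2.npz")); im=f["pixels"][:,:,::-1]
a=cv2.resize(im[55:115,125:215],None,fx=4.4,fy=5,interpolation=cv2.INTER_CUBIC)
b=cv2.resize(im[55:115,320:410],None,fx=4.4,fy=5,interpolation=cv2.INTER_CUBIC)
c=cv2.resize(im[280:340,310:400],None,fx=4.4,fy=5,interpolation=cv2.INTER_CUBIC)
cv2.imwrite("pics/z.png",np.vstack([np.hstack([a,b]),np.hstack([c,c*0])]))
t=grab_frame("top"); np.savez("top9.npz",**t)
print(rim(t,.02,.25),rim(t,.3,.58))
for q in trays(t): print(*q)
E
```

```text
Traceback (most recent call last):
  File "h.py", line 43, in rim
    c=np.polyfit(w[:,1],w[:,0],1); r=np.abs(w[:,0]-np.polyval(c,w[:,1])); k=r<.004; c=np.polyfit(w[k,1],w[k,0],1)
                                                                                      ~~~~~~~~~~^^^^^^^^^^^^^^^^^
TypeError: expected non-empty vector for x
```

View pics/z.png

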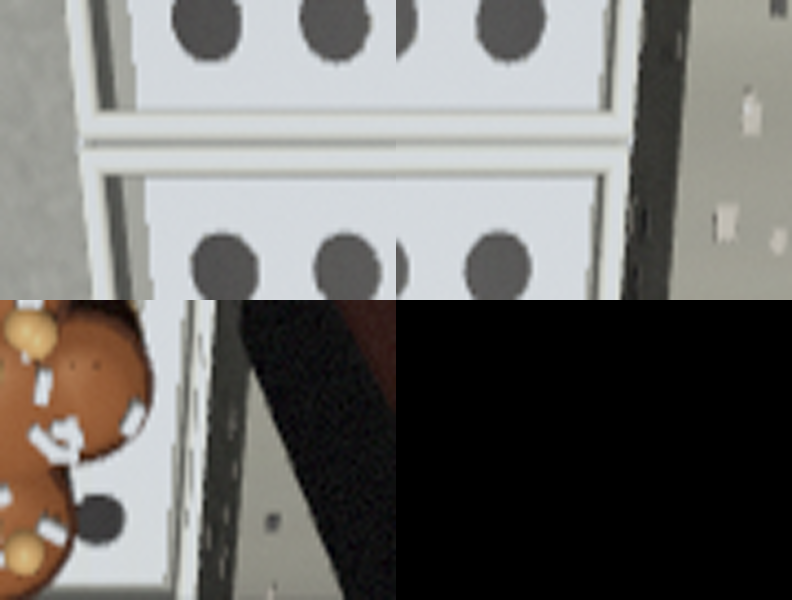

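```bash
python3 - <<'E'
from h import *
f=dict(np.load("w2.npz"))
print(ray(f,[[375.5,60],[373.9,79],[373,95],[372.7,110],[358.4,284],[354.5,335], [143.3,79],[144.3,88],[147,110]],.025).round(4))
print(ray(f,[[180,82.2],[180,85],[345,82.2],[345,85]],.025).round(4))
E
```

```text
[[ 0.7659  0.2985  0.025 ]
 [ 0.7659  0.2806  0.025 ]
 [ 0.7664  0.265   0.025 ]
 [ 0.7674  0.2501  0.025 ]
 [ 0.7682  0.0443  0.025 ]
 [ 0.7688 -0.0301  0.025 ]
 [ 0.5287  0.2783  0.025 ]
 [ 0.5288  0.2696  0.025 ]
 [ 0.5292  0.2477  0.025 ]]
[[0.5662 0.2756 0.025 ]
 [0.566  0.2729 0.025 ]
 [0.7364 0.2772 0.025 ]
 [0.7366 0.2745 0.025 ]]
```

```bash
python3 -c "
from h import *
print(hand_in())"
```

```text
the job is handed in; nothing more can be done
None
```

The tray of small cakes now lies flush against the upstand, with its short side against the finished tray (any gap left is about 1 mm). The finished tray and the small cakes show no visible shift, and the job was handed in at about 21 s on the robot's clock.

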